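# Set up a contactless conductivity reading

### The job

Get the conductivity tester ready for a reading: stand the round copper slug centred on the small round specimen table, turn the dial on the beige unit so that its pointer meets the raised index bar, and swing the probe arm over the slug until it is against its stop. Leave the square copper block, the jar and the screwdriver where they are.

Things in the scene. Friction and masses are not known exactly. Their poses are not given: they have to be found in the camera images.
- specimen: the round copper slug to be measured: a plain upright cylinder, diameter 40 mm, height 25 mm, about 0.3 kg. Origin at the centre of its underside, z along its axis. It stands loose on the bench, in front of or behind the square copper block.
- table_top (a point): centre of the top face of the round specimen table where the slug is to stand: a steel disc of diameter 48 mm (on a black foot of diameter 56 mm), its top 42 mm above the bench, on a black base plate 150 x 240 x 14 mm fixed to the bench. The point's x and y are level, its y points to the pivot post of the arm.
- swing_pivot (a point): on the vertical pivot axis of the probe arm, level with the arm's upper face, 98 mm above the bench; 110 mm from the axis of the specimen table, along the base plate's +y. The post has a diameter of 20 mm, its collar 28 mm.
- probe_peg (a point): on the arm's upright steel handle peg, 12 mm below its top. The peg: diameter 16 mm, 98 to 134 mm above the bench, 110 mm from the pivot axis, at the end of the arm, a level aluminium bar 16 mm wide and 12 mm thick, its top 98 mm above the bench. Under the peg hangs the black probe head, diameter 32 mm, its underside 76 mm above the bench (9 mm clear of a slug on the table).
- swing (a joint): angle of the probe arm about its vertical pivot, rad: 0 = against its stop with the peg right above the specimen table's centre, growing as the arm swings clockwise seen from above, away from the table and towards the robot, up to 1.7. It starts swung out by 0.9 to 1.5. Light friction (about 0.6 N at the peg); it stays where it is left.
- dial (a joint): angle of the dial, rad, growing clockwise seen from above, 0 to 4.4; the pointer meets the index bar at 2.2. It starts between 0.2 and 1.2, so it needs a clockwise turn of 1.0 to 2.0. Light friction (0.05 N m); it stays where it is left.
- dial_grip (a point): on the dial's vertical axis, 82 mm above the bench, in its black bar grip: 70 mm long, 16 mm thick, 59 to 91 mm above the bench, lying along the pointer line (pointer on the point's -x side, marked by a white line from the axis). Below it a round skirt, diameter 88 mm, top at 59 mm, on the centre of the beige unit, 170 x 170 x 50 mm, fixed to the bench.
- dial_pointer (a point): tip of the dial's pointer nose, 55 mm from the dial's axis, 56 mm above the bench; it turns with the dial.
- dial_index (a point): inner end of the raised black index bar fixed on top of the beige unit, 55 mm from the dial's axis; the bar is 26 mm long, 7 mm wide and 6 mm high and runs radially outwards, from 56 to 82 mm from the axis. The pointer nose meets its inner end when their centre lines line up. Small painted ticks round the dial mean nothing here.
- square_block: bystander: square copper block 36 x 36 x 25 mm, standing loose near the slug; origin at the centre of its underside. Leave it.
- jar: bystander: small jar, diameter 60 mm, height 80 mm, behind the work; origin at the centre of its underside. Leave it.
- screwdriver: bystander: screwdriver 170 mm long with a black handle, lying behind the work; origin at the middle of its underside, its x along the tool. Leave it.
Not all that is in view belongs to the job. Leave any blue or yellow look-alike of the part that bears dial alone.

How it is judged:
By the outcome, as a careful person would: the job done as asked, in the order asked, and still so for the second after the job is handed in, with the robot touching nothing.
It also fails if it takes over 72 s, if anything falls off the work surface, if the arm or the gripper's body presses on something with over 40 N, if the wrist force passes 120 N, or if a joint passes its speed limit or range.

### The arm

A 6-joint arm with a two-finger parallel gripper is mounted at the origin on the work surface. World frame = base frame: x ahead of the robot, y to its left, z up, the work surface at z = 0. Lengths are in m, angles in degrees, forces in N, time in s.
With the tool pointing down it reaches from about 0.25 to 0.725 m from the base axis. Payload 9.7 kg.
Tool frame: the origin (TCP) lies midway between the tips of the shut fingers; the grasp point (between the pads) lies bot.hold_point_z behind it (bot.hold_point_z is the distance from the TCP to the grasp point, in m); z points along the fingers, y is the line along which they close (so a half turn about z gives the same grasp; the last joint's range is limited). The gripper opens to 85 mm and grips with 20 to 120 N. Pads are 22 mm wide; open, the fingers measure 114 mm over their backs; the gripper's body (76 mm by 85 mm) begins 54 mm behind the grasp point. The pads swing forward as they close: fully open they stand 13 mm farther back than shut.
Start: joints at [63.14, 4.979, 10.078, 95.1, 0, 90], TCP at [0.248, 0.491, 0.231] pointing down, gripper open.
Joint ranges: [-179.16, 179.16], [-48.56, 103.87], [-65.8, 70.77], [-126.05, 130.52], [-82.76, 87.17], [-180, 180]. Speed limits (degrees/s): [127.2, 127.2, 147.25, 180, 180, 180].

### API

Orientations are given as [roll, pitch, yaw] about the fixed x, y, z axes, in that order (R = Rz(yaw) Ry(pitch) Rx(roll)).
In Python, from workcell import bot, camera, camera_model, ticket gives the robot as it stands.
- The arm moves only by the tool send_rows, never from a script. Its argument "targets" is text: rows parted by semicolons, each of 5 numbers parted by spaces: the shift along the tool's x, y, z in mm, then the turn about the tool's z in degrees, then the closure in counts, from 0 (fully open) to 255 (shut). A call has 1 to 20 rows; each row is the pose to reach, as a shift and turn from the pose commanded when the call began, along the tool's axes at that moment; what a row does not reach only later rows make up. A row lasts 1/8 s, in which the tool goes at most 62.5 mm and 10.7 degrees, less where a joint would pass 70% of its speed; a pose out of reach is approached as far as the arm can. A call with a gripper value outside its range is refused whole. The fingers move at their own pace and stop on an object; "newtons" is the grip in N (left out, the last holds). Time passes only in rows, so rows that repeat a pose let the fingers close. It gives the time, the measured TCP pose, the force, the opening and the grip force at its end, in the units of the state.
- bot.get_obs(): the state, without advancing time (a new reading comes with each control period).
- camera(name): name is "side" or "top" or "wrist"; returns the picture (384x512x3 uint8, blue, green, red); there is no depth.
- camera_model(name): a dict with "K" (3x3 intrinsics, pixels), "dist_coeffs" ([k1, k2, p1, p2, k3] as OpenCV has them; the pictures are not rectified), "pose" (4x4, takes a point from camera to world coordinates); the wrist camera has in their place "T_tool_cam" (4x4, takes a point from camera to tool coordinates, whose origin is the TCP and whose axes are the flange's). Camera axes: x right, y down, z forward; pixel columns grow to the right and rows downward; lengths in m; the calibration is good to about 2 mm. A picture is of the moment at which its call begins: read the wrist's pose just before it. camera_model takes no time and is no camera call.
- ticket.job_done(): hands the job in; it is judged then, once.
The state is a dict: "time": time; "q": joint angles; "qd": joint speeds; "joint_efforts": joint torques, N m; "ee_pos": TCP position; "tcp_rot": TCP orientation; "wrist_force": force on the tool from outside, world axes, zero at the start; "torque": the same for the moment, N m; "opening": finger opening in m; "grasp_force": force on a finger pad.
Only numpy, scipy, OpenCV 4.12 (cv2) and the standard library are available. Lean on these libraries where they do the work, as an engineer would, in place of code of your own. Each camera call takes 0.05 s, during which the arm holds its last target. There are 200 camera calls.

## Working session

There is one attempt and no reset: what is moved stays moved. The work goes in short steps, Python scripts to look and compute and a tool call to move; the robot and the scene stay as the last step left them, time stands still between calls to the robot, and variables do not carry over. Pictures are saved under pics/ and viewed, at most 10 in all, crops included, and the job is handed in when it is done.

Besides the shell and the picture viewer there is one more tool, called after "Request:" as name(argument=value, ...) on one line, values as JSON. send_rows: Moves the arm, as the interface text tells. Its arguments: {"type":"object","properties":{"targets":{"type":"string"},"newtons":{"type":"number"}},"required":["targets"]}

```bash
ls; mkdir -p pics; python3 - <<'E'
from workcell import bot,camera,camera_model
import cv2,numpy as np
print(bot.get_obs(), bot.hold_point_z)
for n in("top","side"):
    im=camera(n);cv2.imwrite(f"pics/{n}0.png",im)
    m=camera_model(n);print(n,np.round(m["pose"],3).tolist(),m["K"],m["dist_coeffs"])
print(camera_model("wrist"))
E
```

```text
pics
{'time': 0.0, 'q': array([ 6.31400339e+01,  5.01242068e+00,  1.00318944e+01,  9.51004179e+01,
       -9.55157081e-05,  9.00002092e+01]), 'qd': array([ 0.05160393,  0.08701443,  0.05022113,  0.05927377, -0.04160217,
        0.03586897]), 'joint_efforts': array([ 2.64500068e-04, -5.20389569e+01,  4.64802825e+01,  1.61802757e-02,
        1.24253742e-05, -2.45913600e-05]), 'ee_pos': array([0.24838389, 0.49043935, 0.23054749]), 'tcp_rot': array([-1.79919056e+02,  9.58111311e-05,  1.53139825e+02]), 'wrist_force': array([-0.29729809,  0.25927345,  1.02498201]), 'torque': array([-0.01200267,  0.0086263 ,  0.0278239 ]), 'grasp_force': 0.0, 'opening': 0.08529717465336438} 0.0187
top [[0.006, -0.998, 0.068, 0.431], [-1.0, -0.007, -0.009, -0.103], [0.009, -0.068, -0.998, 1.465], [0.0, 0.0, 0.0, 1.0]] [[498.61083557   0.         256.79838634]
 [  0.         498.61083557 188.90823031]
 [  0.           0.           1.        ]] [0.06294353 0.         0.         0.         0.        ]
side [[0.877, -0.258, 0.405, 0.079], [-0.48, -0.472, 0.739, -0.915], [0.0, -0.843, -0.538, 0.7], [0.0, 0.0, 0.0, 1.0]] [[424.51145272   0.         249.04820249]
 [  0.         424.51145272 194.13511045]
 [  0.           0.           1.        ]] [0.05563128 0.         0.         0.         0.        ]
{'K': array([[346.30660834,   0.        , 250.96081388],
       [  0.        , 346.30660834, 190.09951429],
       [  0.        ,   0.        ,   1.        ]]), 'dist_coeffs': array([-0.10822474,  0.        ,  0.        ,  0.        ,  0.        ]), 'T_tool_cam': array([[ 6.05132656e-04, -9.57525863e-01, -2.88346761e-01,
         7.25409923e-02],
       [ 9.99999425e-01,  3.24172184e-04,  1.02213410e-03,
         1.25876613e-03],
       [-8.85245839e-04, -2.88347214e-01,  9.57525509e-01,
        -1.42308058e-01],
       [ 0.00000000e+00,  0.00000000e+00,  0.00000000e+00,
         1.00000000e+00]])}
```

```bash
python3 - <<'E'
import cv2
im=cv2.imread("pics/top0.png");cv2.imwrite("pics/top0b.png",cv2.resize(im,(768,576),interpolation=cv2.INTER_CUBIC))
im=cv2.imread("pics/side0.png");cv2.imwrite("pics/side0b.png",cv2.resize(im,(768,576),interpolation=cv2.INTER_CUBIC))
E
```

```text
(no output)
```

View pics/top0b.png

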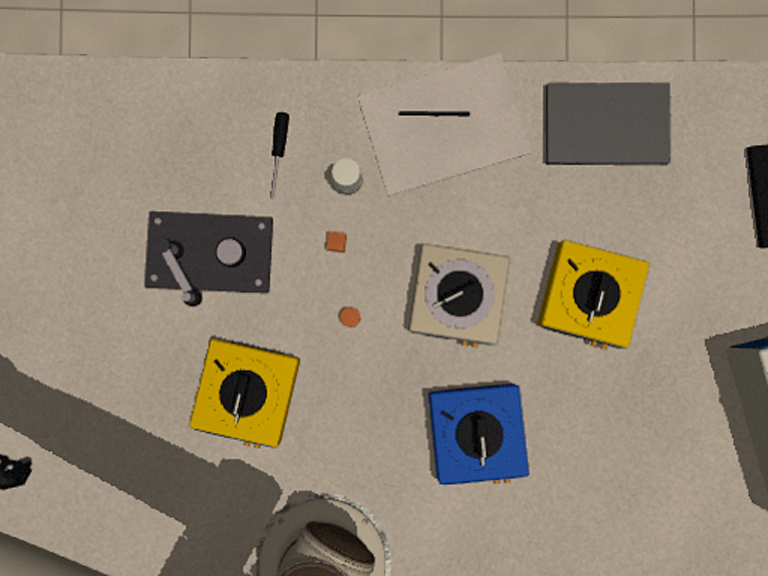

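View pics/side0b.png

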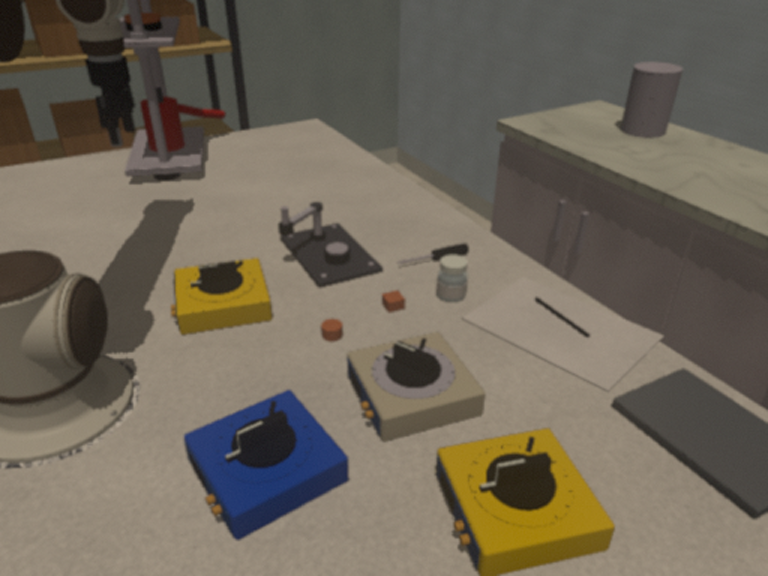

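Top view (768 px scale): round slug at (349,317), square block at (336,242), beige unit at (460,294), base plate with table at (230,251) and peg at (191,297). Several units carry dials: yellow at (244,392) and (595,293), blue at (479,435), beige at (460,294). The beige one matches the description. I'll enlarge it to confirm and measure.

```bash
cat > h.py <<'E'
import cv2,numpy as np
from workcell import bot,camera,camera_model
from scipy.spatial.transform import Rotation as Rn
def pose(name,obs=None):
    m=camera_model(name)
    if name!="wrist": return m,np.array(m["pose"])
    T=np.eye(4);T[:3,:3]=Rn.from_euler("xyz",obs["tcp_rot"],degrees=True).as_matrix();T[:3,3]=obs["ee_pos"]
    return m,T@np.array(m["T_tool_cam"])
def cast(name,uv,z,obs=None):
    m,T=pose(name,obs)
    n=cv2.undistortPoints(np.array(uv,float).reshape(-1,1,2),np.array(m["K"]),np.array(m["dist_coeffs"])).reshape(-1,2)
    d=np.c_[n,np.ones(len(n))]@T[:3,:3].T
    return T[:3,3]+d*((z-T[2,3])/d[:,2])[:,None]
def blobs(mask,mn=20):
    n,l,s,c=cv2.connectedComponentsWithStats(mask.astype(np.uint8))
    return [(c[i],s[i]) for i in range(1,n) if s[i,4]>=mn]
E
python3 - <<'E'
from h import *
im=cv2.imread("pics/top0.png")
b,g,r=[im[...,i].astype(int) for i in range(3)]
for c,s in blobs((r-b>60)&(r-g>40)): print("orange",c,s,cast("top",[c],.02)[0])
hsv=cv2.cvtColor(im,cv2.COLOR_BGR2HSV)
dark=(im.max(2)<45)
for c,s in blobs(dark[130:240,260:350],8): c=c+[260,130]; print("dark",c,s,cast("top",[c],.057)[0])
cv2.imwrite("pics/crop1.png",cv2.resize(im[130:240,90:350],None,fx=3,fy=3,interpolation=cv2.INTER_CUBIC))
E
```

```text
orange [223.58709677 160.56129032] [217 154  14  14 155] [ 0.61170699 -0.01824698  0.02      ]
orange [407.08256881 174.14678899] [393 166  25  21 109] [ 0.57561394 -0.55151649  0.02      ]
orange [383.12 171.4 ] [379 168  10   8  25] [ 0.58320108 -0.48247757  0.02      ]
orange [378.8902439  180.93902439] [372 172  16  20  82] [ 0.5552901  -0.46997977  0.02      ]
orange [421.23076923 190.68269231] [414 181  16  22 104] [ 0.52779613 -0.59144033  0.02      ]
orange [409.08695652 217.31884058] [389 201  36  30 276] [ 0.45053364 -0.55541783  0.02      ]
orange [370.27777778 210.44444444] [363 202  17  17 108] [ 0.46945436 -0.44426544  0.02      ]
orange [232.93661972 210.95774648] [227 205  13  13 142] [ 0.46514606 -0.04687822  0.02      ]
orange [386.375   211.46875] [382 208   9   9  32] [ 0.46686269 -0.49054776  0.02      ]
orange [147.30769231 238.98076923] [140 228  14  24  52] [0.38338537 0.1977203  0.02      ]
orange [190.12631579 252.33684211] [184 239  12  31  95] [0.34575009 0.07469483 0.02      ]
orange [159.84615385 243.84615385] [154 240  13   7  26] [0.36963161 0.16167448 0.02      ]
orange [138.48 252.3 ] [134 243  10  20  50] [0.34542225 0.22185023 0.02      ]
orange [180.71428571 263.42857143] [178 260   7   7  21] [0.3141596  0.10099372 0.02      ]
orange [132.50632911 273.2278481 ] [128 262  11  24  79] [0.28626718 0.23713173 0.02      ]
orange [166.8313253  287.89156627] [159 279  19  17  83] [0.24513041 0.13898797 0.02      ]
dark [288.72727273 178.27272727] [26 46  6  6 11] [ 0.55793566 -0.20557742  0.057     ]
dark [306.640553   195.06605223] [ 32  51  30  30 651] [ 0.5105936  -0.25635697  0.057     ]
```

View pics/crop1.png

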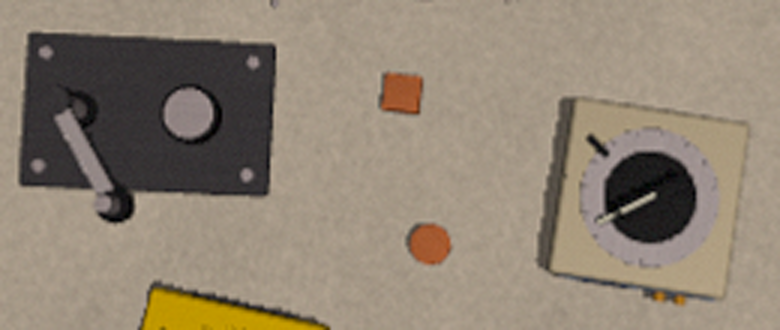

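The crop shows the round slug at crop (430,243), the square block at (402,93) and the beige unit. The unit's pointer line runs left-down from (655,195) to (600,220), and its index bar is at (597,145). The slug and beige dial match the description. Next I'll get the table and arm from the top view and the move to the slug.

```bash
cat >> h.py <<'E'
def rel(xyz,yaw=None,obs=None):
    o=obs or bot.get_obs();R=Rn.from_euler("xyz",o["tcp_rot"],degrees=True).as_matrix()
    d=R.T@(np.array(xyz)-o["ee_pos"])*1000
    t=0 if yaw is None else -((yaw-o["tcp_rot"][2]+180)%360-180)
    return np.round(d,1),round(t,1)
E
python3 - <<'E'
from h import *
im=cv2.imread("pics/top0.png")
sub=im[135:200,95:185]; g=cv2.cvtColor(sub,cv2.COLOR_BGR2GRAY)
for c,s in blobs((g>110)[:, :],15):
    c=c+[95,135]; print(c,s,"z42",cast("top",[c],.042)[0],"z98",cast("top",[c],.098)[0])
print("peg top",cast("top",[[90+103/3,130+200/3]],.134)[0],"pivot",cast("top",[[90+65/3,130+117/3]],.098)[0])
print(rel([.465,-.047,.17],153.1))
E
```

```text
[139.82560976 165.25121951] [   0    0   90   65 1640] z42 [0.59342844 0.21893967 0.042     ] z98 [0.58701937 0.20627585 0.098     ]
[152.3960396  167.18811881] [ 50  25  16  16 202] z42 [0.58818029 0.18323013 0.042     ] z98 [0.58197772 0.17197138 0.098     ]
peg top [0.49867333 0.23704885 0.134     ] pivot [0.57602919 0.28229615 0.098     ]
(array([-436.1, -381.6,   61.1]), np.float64(0.0))
```

Request:
send_rows(targets="-100 -90 15 0 0;-200 -175 30 0 0;-300 -262 45 0 0;-400 -350 60 0 0;-436 -382 61 0 0;-436 -382 61 0 0;-436 -382 61 0 0;-436 -382 61 0 0;-436 -382 61 0 0;-436 -382 61 0 0;-436 -382 61 0 0;-436 -382 61 0 0;-436 -382 61 0 0;-436 -382 61 0 0", newtons=40)

```text
time: 1.85
ee_pos: [0.4648, -0.0463, 0.1705]
tcp_rot: [180.0, 0.0, 153.2]
wrist_force: [-1.1, 0.1, -0.2]
opening: 0.0855
grasp_force: 0.0
```

```bash
python3 - <<'E'
from h import *
o=bot.get_obs();im=camera("wrist");cv2.imwrite("pics/w1.png",im)
print(o["time"],o["ee_pos"],o["tcp_rot"],o["q"])
b,g,r=[im[...,i].astype(int) for i in range(3)]
for c,s in blobs((r-b>60)&(r-g>40),100): print("orange",c,s,cast("wrist",[c],.025,o)[0],[cast("wrist",[[s[0]+s[2]*k,c[1]]],.025,o)[0].round(4) for k in (0,1)])
E
```

```text
1.85 [ 0.4647925 -0.0463487  0.1705094] [1.79987891e+02 2.06200826e-02 1.53216985e+02] [-5.69702634e+00 -7.19606813e+00 -8.63967928e+00  8.85327930e+01
  3.87991206e-03  2.10859874e+01]
orange [245.27937337 163.62402089] [228 154  41  33 383] [ 0.45503963 -0.04505761  0.025     ] [array([ 0.4484, -0.0582,  0.025 ]), array([ 0.4641, -0.0271,  0.025 ])]
orange [249.39285714 193.56428571] [237 190  25   8 140] [ 0.48037464 -0.05395394  0.025     ] [array([ 0.4755, -0.0636,  0.025 ]), array([ 0.4853, -0.0442,  0.025 ])]
orange [339.25192802 293.93958869] [323 276  33  37 778] [ 0.61112343 -0.02210679  0.025     ] [array([ 0.6036, -0.0363,  0.025 ]), array([ 0.619 , -0.0074,  0.025 ])]
```

View pics/w1.png

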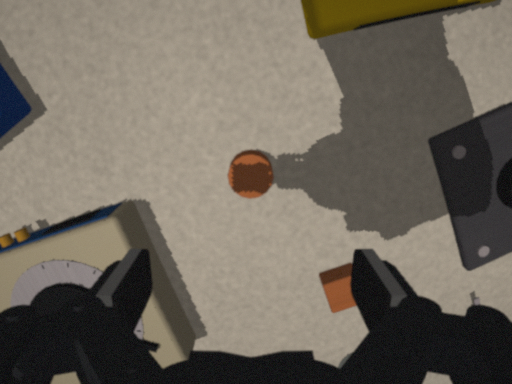

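The wrist view shows the slug partly in shadow, centred at about (250,174). I'll mask it by hue, including the shaded part.

```bash
python3 - <<'E'
from h import *
o=bot.get_obs();im=cv2.imread("pics/w1.png")
hsv=cv2.cvtColor(im,cv2.COLOR_BGR2HSV)
m=((hsv[...,0]<14)&(hsv[...,1]>120)&(hsv[...,2]>40)).astype(np.uint8)
m=cv2.morphologyEx(m,cv2.MORPH_OPEN,np.ones((3,3)))
for c,s in blobs(m,200):
    print(c,s)
    if abs(c[0]-250)<20:
        p=cast("wrist",[c],.0235,o)[0];print(p,rel([p[0],p[1],.002],obs=o))
        k=cv2.findContours(m[s[1]-2:s[1]+s[3]+2,s[0]-2:s[0]+s[2]+2],0,1)[0]
        P=cast("wrist",max(k,key=len).reshape(-1,2)+[s[0]-2,s[1]-2],.025,o)[:,:2].astype(np.float32)
        print(cv2.minEnclosingCircle(P))
E
```

```text
[250.31591887 174.00061463] [ 229  151   44   47 1627]
[ 0.46541881 -0.04563795  0.0235    ] (array([-1.000e-01,  1.000e+00,  1.685e+02]), 0)
((0.46559977531433105, -0.045211829245090485), 0.02069740556180477)
[338.73656846 287.49480069] [ 321  264   35   48 1154]
```

Request:
send_rows(targets="0 1 50 0 0;0 1 100 0 0;0 1 140 0 0;0 1 160 0 0;0 1 168 0 0;0 1 168 0 0;0 1 168 0 0;0 1 168 0 255;0 1 168 0 255;0 1 168 0 255;0 1 168 0 255;0 1 168 0 255;0 1 168 0 255;0 1 168 0 255;0 1 168 0 255", newtons=40)

```text
time: 3.78
ee_pos: [0.4655, -0.0464, 0.0028]
tcp_rot: [-180.0, 0.0, 153.1]
wrist_force: [-2.7, -0.2, 6.1]
opening: 0.0386
grasp_force: 40.0
```

```bash
python3 - <<'E'
from h import *
print(rel([.4655,-.0464,.17]),rel([.588,.183,.17]))
E
```

```text
(array([-1.000e-01, -0.000e+00, -1.672e+02]), 0) (array([  -5.7,  260. , -167.2]), 0)
```

Request:
send_rows(targets="0 0 -20 0 255;0 0 -60 0 255;0 0 -110 0 255;0 0 -150 0 255;-1 40 -167 0 255;-2 90 -167 0 255;-3 140 -167 0 255;-4 190 -167 0 255;-5 230 -167 0 255;-6 250 -167 0 255;-6 260 -167 0 255;-6 260 -167 0 255;-6 260 -167 0 255;-6 260 -167 0 255")

```text
time: 5.52
ee_pos: [0.588, 0.1823, 0.1696]
tcp_rot: [180.0, 0.0, 153.1]
wrist_force: [-0.1, 0.5, -3.2]
opening: 0.0385
grasp_force: 41.3
```

```bash
python3 - <<'E'
from h import *
o=bot.get_obs();im=camera("wrist");cv2.imwrite("pics/w2.png",im);np.save("o2.npy",o)
print(o["time"],o["ee_pos"],o["tcp_rot"],o["opening"])
E
```

```text
5.525 [0.58795395 0.18225689 0.16958706] [1.79992781e+02 1.19847976e-02 1.53088037e+02] 0.03847383301476352
```

View pics/w2.png

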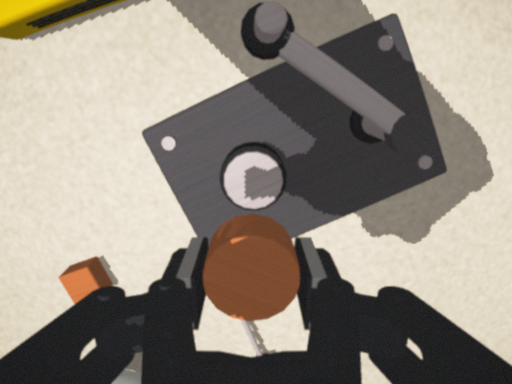

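The wrist view shows the table disc at about (253,180), the held slug at (252,270), the peg top at (270,20) and the arm running to the pivot near (385,120). I'll measure the disc and the slug's underside.

```bash
python3 - <<'E'
from h import *
o=np.load("o2.npy",allow_pickle=True).item();im=cv2.imread("pics/w2.png")
g=im.max(2)
sub=g[140:216,215:292]
m=(sub>75).astype(np.uint8)
m=cv2.morphologyEx(m,cv2.MORPH_OPEN,np.ones((3,3)))
for c,s in blobs(m,150):print(c+[215,140],s)
n,l,s,c=cv2.connectedComponentsWithStats(m);i=l[35,25]
k=max(cv2.findContours((l==i).astype(np.uint8),0,1)[0],key=len)
hull=cv2.convexHull(k).reshape(-1,2)+[215,140]
P=cast("wrist",hull,.042,o)[:,:2].astype(np.float32);print("disc",cv2.minEnclosingCircle(P))
e=cv2.fitEllipse(hull.astype(np.float32));print(e,cast("wrist",[e[0]],.042,o))
hsv=cv2.cvtColor(im,cv2.COLOR_BGR2HSV)
ms=((hsv[...,0]<14)&(hsv[...,1]>100)).astype(np.uint8)[200:330,195:310]
k=max(cv2.findContours(ms,0,1)[0],key=len).reshape(-1,2)+[195,200]
print("slug px",k.min(0),k.max(0))
lo=k[k[:,1]>265]  # bottom face's near rim
from scipy.optimize import least_squares
for zb in(.1668,):
    P=cast("wrist",lo,zb,o)[:,:2];f=least_squares(lambda v:np.hypot(*(P-v[:2]).T)-.02,o["ee_pos"][:2],loss="soft_l1",f_scale=.001);print("slug",f.x,np.abs(f.fun).mean())
E
```

```text
[250.47418042 180.7726591 ] [   0    0   77   76 4667]
disc ((0.5894525647163391, 0.18517561256885529), 0.044018398970365524)Traceback (most recent call last):
  File "<stdin>", line 12, in <module>
cv2.error: OpenCV(4.12.0) /io/opencv/modules/imgproc/src/shapedescr.cpp:361: error: (-201:Incorrect size of input array) There should be at least 5 points to fit the ellipse in function 'fitEllipseNoDirect'
```

```bash
python3 - <<'E'
from h import *
from scipy.optimize import least_squares
o=np.load("o2.npy",allow_pickle=True).item();im=cv2.imread("pics/w2.png")
m=(im.max(2)[140:216,215:292]>150).astype(np.uint8)
k=max(cv2.findContours(m,0,1)[0],key=cv2.contourArea)
h=cv2.convexHull(k).reshape(-1,2)+[215,140]
P=cast("wrist",h,.042,o)[:,:2];print("disc",cv2.minEnclosingCircle(P.astype(np.float32)))
f=least_squares(lambda v:np.hypot(*(P-v[:2]).T)-v[2],[.588,.183,.024],loss="soft_l1",f_scale=.001);print("disc fit",f.x,np.abs(f.fun).mean())
hsv=cv2.cvtColor(im,cv2.COLOR_BGR2HSV)
ms=((hsv[...,0]<14)&(hsv[...,1]>100)).astype(np.uint8)[200:330,195:310]
k=max(cv2.findContours(ms,0,1)[0],key=len).reshape(-1,2)+[195,200]
print("slug px",k.min(0),k.max(0))
lo=k[k[:,1]>272]
P=cast("wrist",lo,.1668,o)[:,:2]
s=least_squares(lambda v:np.hypot(*(P-v[:2]).T)-v[2],[.588,.182,.02],loss="soft_l1",f_scale=.001);print("slug",s.x,np.abs(s.fun).mean())
d=f.x[:2]-s.x[:2];print("d",d)
print("tool shift by difference",rel(np.r_[o["ee_pos"][:2]+d,.046],obs=o),"by tcp",rel(np.r_[f.x[:2],.046],obs=o))
print("peg",cast("wrist",[[270,20]],.134,o),"collar?",cast("wrist",[[380,115]],.098,o))
E
```

```text
disc ((0.589788556098938, 0.18452084064483643), 0.02385222725570202)
disc fit [0.58987934 0.18453855 0.02361615] 0.00011468326494029248
slug px [202 214] [300 320]
slug [0.60226623 0.17656246 0.02337229] 0.00021782418123163238
d [-0.01238689  0.00797609]
tool shift by difference (array([ 14.7,   1.5, 123.6]), 0) by tcp (array([ -0.7,   2.9, 123.6]), 0)
peg [[0.49992211 0.23874044 0.134     ]] collar? [[0.57423155 0.28027936 0.098     ]]
```

```bash
python3 - <<'E'
from h import *
from scipy.optimize import least_squares
o=np.load("o2.npy",allow_pickle=True).item();im=cv2.imread("pics/w2.png")
hsv=cv2.cvtColor(im,cv2.COLOR_BGR2HSV)
ms=((hsv[...,0]<14)&(hsv[...,1]>100)).astype(np.uint8)[200:330,195:310]
k=max(cv2.findContours(ms,0,1)[0],key=len).reshape(-1,2)+[195,200]
P=cast("wrist",k[k[:,1]>275],.1918,o)[:,:2]
s=least_squares(lambda v:np.hypot(*(P-v[:2]).T)-v[2],[.588,.182,.02],loss="soft_l1",f_scale=.001);print("slug",s.x,np.abs(s.fun).mean())
print(rel(np.r_[s.x[:2],.046],obs=o))
E
```

```text
slug [0.58874033 0.18340567 0.01935277] 0.0001815277101170015
(array([ -0.2,   1.4, 123.6]), 0)
```

Request:
send_rows(targets="-0.5 1.5 40 0 255;-0.5 1.5 80 0 255;-0.5 1.5 105 0 255;-0.5 1.5 116 0 255;-0.5 1.5 121 0 255;-0.5 1.5 124 0 255;-0.5 1.5 124.5 0 255;-0.5 1.5 124.5 0 255;-0.5 1.5 124.5 0 255")

```text
time: 6.7
ee_pos: [0.5895, 0.1842, 0.0452]
tcp_rot: [180.0, 0.0, 153.1]
wrist_force: [0.7, 0.2, -3.1]
opening: 0.0389
grasp_force: 41.3
```

Request:
send_rows(targets="0 0 0.5 0 255;0 0 0.5 0 255;0 0 0.5 0 60;0 0 0.5 0 60;0 0 0.5 0 60;0 0 0.5 0 60;0 0 -10 0 60;0 0 -40 0 60;0 0 -90 0 60;0 0 -125 0 60;0 0 -125 0 60;0 0 -125 0 60")

```text
time: 8.2
ee_pos: [0.5892, 0.1841, 0.1695]
tcp_rot: [-180.0, -0.0, 153.1]
wrist_force: [1.1, -0.1, -0.4]
opening: 0.0654
grasp_force: 0.0
```

```bash
python3 - <<'E'
from h import *
from scipy.optimize import least_squares
o=bot.get_obs();im=camera("wrist");cv2.imwrite("pics/w3.png",im);np.save("o3.npy",o)
print(o["ee_pos"],o["opening"])
hsv=cv2.cvtColor(im,cv2.COLOR_BGR2HSV)
ms=((hsv[...,0]<14)&(hsv[...,1]>100)&(hsv[...,2]>35)).astype(np.uint8);ms[:100]=0;ms[260:]=0;ms[:,:200]=0;ms[:,310:]=0
ks=max(cv2.findContours(ms,0,1)[0],key=cv2.contourArea).reshape(-1,2)
P=cast("wrist",ks,.067,o)[:,:2]
print(ks.min(0),ks.max(0),cv2.minEnclosingCircle(P.astype(np.float32)))
k2=ks[ks[:,1]>np.mean(ks[:,1])]
P=cast("wrist",k2,.067,o)[:,:2];s=least_squares(lambda v:np.hypot(*(P-v[:2]).T)-.02,[.588,.182],loss="soft_l1",f_scale=.001);print("slug",s.x,np.abs(s.fun).mean())
m=camera_model("wrist");
cv2.imwrite("pics/w3c.png",cv2.resize(im[110:240,170:340],None,fx=4,fy=4,interpolation=cv2.INTER_CUBIC))
# to dial
yaw=114.5;print("dial",rel([.5106,-.2564,.19],yaw))
E
```

```text
[0.58915501 0.18408882 0.16947323] 0.06544791643772159
[226 160] [278 215] ((0.5895946025848389, 0.18581020832061768), 0.02162923477590084)
slug [0.59045394 0.18548035] 0.0004494414098850104
dial (array([-129.1, -428.3,  -20.9]), np.float64(38.6))
```

View pics/w3c.png

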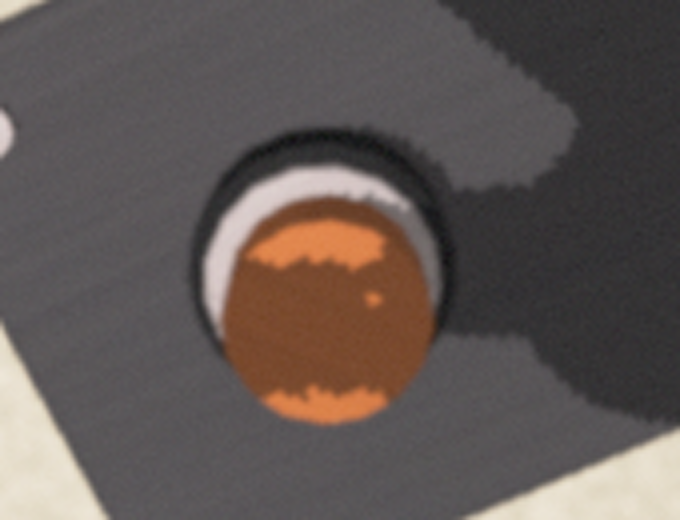

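The crop shows the slug upright on the disc. The light rim is widest at the front (crop y 165–198), partly from perspective. A quick numerical check of the rim gap follows.

```bash
python3 - <<'E'
from h import *
from scipy.optimize import least_squares
o=np.load("o3.npy",allow_pickle=True).item()
c=lambda pts,z:cast("wrist",[[170+u/4,110+v/4] for u,v in pts],z,o)[:,:2]
def fit(P,r):
    s=least_squares(lambda v:np.hypot(*(P-v).T)-r,[.589,.185]);return s.x,np.abs(s.fun).max()
disc=fit(c([(320,166),(270,180),(230,208),(208,250),(206,290),(380,180),(420,210),(440,260)],.042),.024)
bot_=fit(c([(330,198),(290,206),(255,228),(375,206),(405,225)],.042),.02)
top_=fit(c([(328,424),(285,413),(250,385),(228,345),(432,340),(410,385),(375,413)],.067),.02)
print(disc,bot_,top_)
R=Rn.from_euler("xyz",o["tcp_rot"],degrees=True).as_matrix()
for b in(bot_,top_):print(R.T@np.r_[b[0]-disc[0],0]*1000)
E
```

```text
(array([0.59058774, 0.18504165]), np.float64(0.0003784464182171217)) (array([0.59318828, 0.18548883]), np.float64(0.0004312059628014536)) (array([0.59130722, 0.18588874]), np.float64(0.0006350267398805946))
[-2.11795343e+00  1.57387286e+00 -7.91519821e-04]
[-2.59141425e-01  1.08076854e+00 -2.90195408e-04]
```

The offset is about 1.5 mm, which I'll accept. Next, the dial.

Request:
send_rows(targets="-15 -50 -21 5 0;-30 -100 -21 10 0;-45 -150 -21 15 0;-60 -200 -21 20 0;-75 -250 -21 25 0;-90 -300 -21 30 0;-105 -350 -21 35 0;-120 -400 -21 38.6 0;-129 -428 -21 38.6 0;-129 -428 -21 38.6 0;-129 -428 -21 38.6 0;-129 -428 -21 38.6 0;-129 -428 -21 38.6 0")

```text
time: 9.88
ee_pos: [0.5112, -0.2551, 0.1908]
tcp_rot: [180.0, -0.0, 114.6]
wrist_force: [-0.0, -0.7, -0.5]
opening: 0.0853
grasp_force: 0.0
```

```bash
python3 - <<'E'
from h import *
o=bot.get_obs();im=camera("wrist");cv2.imwrite("pics/w4.png",im);np.save("o4.npy",o)
print(o["time"],o["ee_pos"],o["tcp_rot"],o["q"])
E
```

```text
9.875 [ 0.51122867 -0.25513237  0.19081088] [ 1.79995635e+02 -6.85978187e-05  1.14614704e+02] [-2.65235394e+01  7.26061912e+00  8.06497200e+00  9.08016672e+01
  3.44227877e-03  3.88617567e+01]
```

View pics/w4.png

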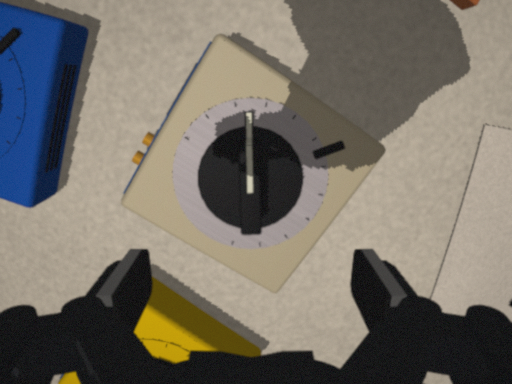

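The wrist view shows the beige unit's skirt centred at about (250,177), the white pointer line from (249,113) to (250,190), and the index bar from (315,156) to (344,145).

```bash
python3 - <<'E'
from h import *
from scipy.optimize import least_squares
o=np.load("o4.npy",allow_pickle=True).item();im=cv2.imread("pics/w4.png")
v=im.max(2);m=(v<60).astype(np.uint8);m[250:]=0;m[:,:180]=0;m[:,360:]=0;m[:100]=0
for c,s in blobs(m,40):print(c,s)
n,l,s,c=cv2.connectedComponentsWithStats(m);i=l[180,220]
k=max(cv2.findContours((l==i).astype(np.uint8),0,1)[0],key=len).reshape(-1,2)
k=k[abs(k[:,0]-250)>18]
P=cast("wrist",k,.059,o)[:,:2]
f=least_squares(lambda v:np.hypot(*(P-v[:2]).T)-v[2],[.511,-.255,.044],loss="soft_l1",f_scale=.001);ax=f.x[:2];print("axis",f.x,np.abs(f.fun).mean())
w=((v>185)).astype(np.uint8);w[:,:240]=0;w[:,260:]=0;w[:105]=0;w[200:]=0
ys,xs=np.nonzero(w[:, :]);print("white",xs.min(),xs.max(),ys.min(),ys.max())
a=[[249,116],[250,190]];A=cast("wrist",a,.091,o)[:,:2];d=A[0]-A[1];print("line",A,np.degrees(np.arctan2(d[1],d[0])))
b=cast("wrist",[[315,155.5],[344,145.5]],.056,o)[:,:2];print("bar",b,np.hypot(*(b-ax).T))
for q in(b[0],b[1],b.mean(0)):print(np.degrees(np.arctan2(*(q-ax)[::-1])))
q=cast("wrist",[[249,112]],.056,o)[0,:2];print("tip?",np.hypot(*(q-ax)),np.degrees(np.arctan2(*(q-ax)[::-1])))
print(rel(np.r_[ax,.066],obs=o))
E
```

```text
[250.24801812 178.32465081] [ 199  124  104  110 7947]
[328.3390411  149.46232877] [313 141  32  18 292]
axis [ 0.51194645 -0.25393162  0.0423533 ] 0.00029994099996278706
white 247 251 113 191
line [[ 0.48904934 -0.20580968]
 [ 0.51184705 -0.25393261]] 115.34874443430812
bar [[ 0.55210277 -0.21472838]
 [ 0.56985453 -0.19737202]] [0.05611972 0.08094648]
44.31193367080403
44.32506285726533
44.319687306984314
tip? 0.05360449191022147 115.608861030504
(array([  0.8,   1.1, 124.8]), 0)
```

Request:
send_rows(targets="1 1 50 0 0;1 1 90 0 0;1 1 115 0 0;1 1 126 0 0;1 1 126 0 0;1 1 126 0 255;1 1 126 0 255;1 1 126 0 255;1 1 126 0 255;1 1 126 0 255;1 1 126 0 255;1 1 126 0 255;1 1 126 0 255;1 1 126 0 255", newtons=30)

```text
time: 11.68
ee_pos: [0.5104, -0.2551, 0.0653]
tcp_rot: [-179.9, 0.0, 114.5]
wrist_force: [-7.6, -1.9, 5.8]
opening: 0.0157
grasp_force: 32.4
```

Request:
send_rows(targets="0 -1 0 5 255;0 -1 0 13 255;0 -1 0 22 255;0 -1 0 31 255;0 -1 0 40 255;0 -1 0 49 255;0 -1 0 57 255;0 -1 0 64 255;0 -1 0 68 255;0 -1 0 70.3 255;0 -1 0 70.3 255;0 -1 0 70.3 255;0 -1 0 70.3 255")

```text
time: 13.3
ee_pos: [0.5114, -0.2554, 0.0653]
tcp_rot: [179.9, -0.1, 44.3]
wrist_force: [5.8, -1.5, 1.8]
opening: 0.016
grasp_force: 31.8
```

Request:
send_rows(targets="0 0 0 0 0;0 0 0 0 0;0 0 0 0 0;0 0 0 0 0;0 0 -20 0 0;0 0 -70 0 0;0 0 -125 0 0;0 0 -125 0 0;0 0 -125 0 0;0 0 -125 0 0")

```text
time: 14.55
ee_pos: [0.51, -0.2548, 0.1883]
tcp_rot: [-179.9, 0.0, 44.2]
wrist_force: [-0.1, 0.2, -0.2]
opening: 0.0857
grasp_force: 0.0
```

```bash
python3 - <<'E'
from h import *
o=bot.get_obs();im=camera("wrist");cv2.imwrite("pics/w5.png",im);np.save("o5.npy",o)
print(o["time"],o["ee_pos"],o["tcp_rot"],o["q"])
cv2.imwrite("pics/w5c.png",cv2.resize(im[60:260,150:350],None,fx=3,fy=3,interpolation=cv2.INTER_CUBIC))
E
```

```text
14.55 [ 0.51000803 -0.25481859  0.18826798] [-1.79870704e+02  4.71297045e-02  4.42407487e+01] [-2.65474044e+01  7.20677234e+00  7.72441386e+00  9.06552458e+01
 -1.95834524e-03  1.09211902e+02]
```

View pics/w5c.png

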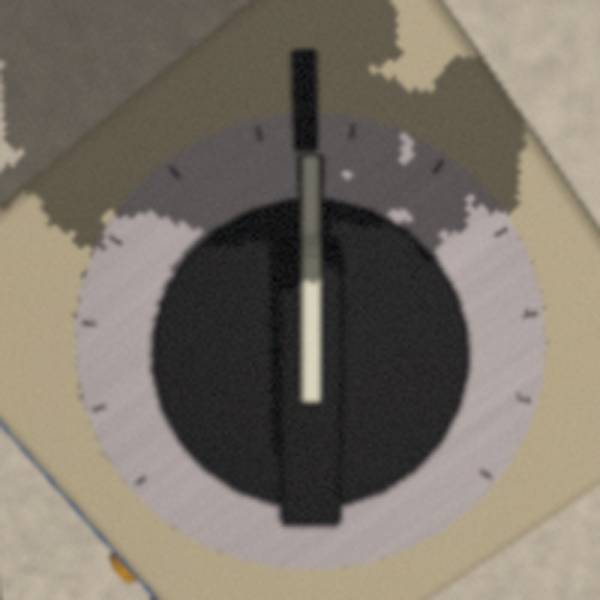

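The pointer nose tip is at crop (311,155) and the index bar's inner end at (306,150), so it is nearly lined up, overshot by roughly 1.5°. I'll compute it exactly.

```bash
python3 - <<'E'
from h import *
o=np.load("o5.npy",allow_pickle=True).item()
c=lambda pts,z:cast("wrist",[[150+(u-1)/3,60+(v-1)/3] for u,v in pts],z,o)[:,:2]
an=lambda d:np.degrees(np.arctan2(d[1],d[0]))
b=c([(306,149),(304,52)],.056);l=c([(311,402),(311,160)],.091);n=c([(311,157)],.056)[0]
print("bar dir",an(b[1]-b[0]),"line dir",an(l[1]-l[0]))
ax=l[0];print("axis",ax,"bar",an(b.mean(0)-ax),"nose",an(n-ax),np.hypot(*(b-ax).T),np.hypot(*(n-ax)))
E
```

```text
bar dir 45.49518444056992 line dir 44.37975243573951
axis [ 0.51150909 -0.25603418] bar 45.50953629603695 nose 44.22192914874218 [0.05778902 0.08217874] 0.055725012265116336
```

Request:
send_rows(targets="0 1 50 -1.3 0;0 1 90 -1.3 0;0 1 115 -1.3 0;0 1 123 -1.3 0;0 1 123 -1.3 0;0 1 123 -1.3 255;0 1 123 -1.3 255;0 1 123 -1.3 255;0 1 123 -1.3 255;0 1 123 -1.3 255;0 1 123 -1.3 255;0 1 123 -1.3 255;0 1 123 -1.3 255;0 1 123 -1.3 255;0 1 123 -1.3 0;0 1 123 -1.3 0;0 1 123 -1.3 0;0 1 123 -1.3 0;0 1 60 -1.3 0;0 1 0 -1.3 0")

```text
time: 17.1
ee_pos: [0.5108, -0.2556, 0.1909]
tcp_rot: [-179.9, 0.0, 45.5]
wrist_force: [1.0, -1.0, 0.4]
opening: 0.0853
grasp_force: 0.0
```

```bash
python3 - <<'E'
from h import *
o=bot.get_obs();im=camera("wrist");cv2.imwrite("pics/w6.png",im);np.save("o6.npy",o)
print(o["time"],o["ee_pos"],o["tcp_rot"],o["q"])
g=im[60:260,150:350]
# centre columns: white line (rows) and bar (dark columns) in the crop
v=g.max(2).astype(int)
for r in(100,110,120,130):xs=np.nonzero(v[r,80:130]>150)[0]+80;print("white",r,xs.mean() if len(xs) else None)
for r in(20,25,30,35,40,45):xs=np.nonzero(v[r,85:120]<45)[0]+85;print("bar",r,xs.mean() if len(xs) else None,len(xs))
for r in(55,60,65,70,80):
    xs=np.nonzero(v[r,90:115]>v[r,90:115].min()+25)[0]+90;print("nose",r,v[r,95:112])
E
```

```text
17.1 [ 0.51079058 -0.25555379  0.19089944] [-1.79934388e+02  2.25298161e-02  4.55426061e+01] [-2.65786247e+01  7.30838804e+00  8.12740681e+00  9.08883789e+01
 -1.29870273e-03  1.07878783e+02]
white 100 101.5
white 110 101.5
white 120 101.5
white 130 101.5
bar 20 101.5 8
bar 25 101.5 8
bar 30 101.5 8
bar 35 101.5 8
bar 40 102.0 7
bar 45 101.5 8
nose 55 [ 89  86  72  58  72  99 109 110 106  88  59  59  77  86  90  90  91]
nose 60 [ 92  89  74  57  75  97 107 110 107  89  64  63  83  88  89  92  89]
nose 65 [ 78  78  62  53  74  95 108 110 107  89  60  58  70  81  77  81  81]
nose 70 [ 23  20  27  38  69  97 108 111 105  89  56  31  22  22  22  24  24]
nose 80 [21 21 18 41 66 88 95 95 90 78 51 30 22 14 16 21 27]
```

The dial is now exact: pointer and bar are both centred on column 101.5. Next is the probe arm, working from the table and peg positions.

```bash
cat >> h.py <<'E'
T=np.array([.5895,.1845]);P=np.array([.4993,.2380]);m_=(T+P)/2;d_=T-P;L=np.hypot(*d_)
V=m_+np.sqrt(.11**2-L*L/4)*np.array([-d_[1],d_[0]])/L
E
python3 - <<'E'
from h import *
print("pivot",V,"swing",2*np.arcsin(L/.22));print(rel(np.r_[P,.19],45.5))
E
```

```text
pivot [0.59372952 0.29441866] swing 0.9937806721811157
(array([ 343.6, -356. ,    7.9]), np.float64(0.0))
```

Request:
send_rows(targets="40 -41 8 0 115;80 -83 8 0 115;120 -124 8 0 115;160 -166 8 0 115;200 -207 8 0 115;240 -249 8 0 115;280 -290 8 0 115;320 -332 8 0 115;344 -356 8 0 115;344 -356 8 0 115;344 -356 8 0 115;344 -356 8 0 115;344 -356 8 0 115;344 -356 8 0 115")

```text
time: 18.9
ee_pos: [0.4983, 0.2385, 0.182]
tcp_rot: [180.0, -0.0, 45.5]
wrist_force: [-0.5, -0.6, -0.3]
opening: 0.047
grasp_force: 0.0
```

```bash
python3 - <<'E'
from h import *
o=bot.get_obs();print(o["time"],o["ee_pos"],o["tcp_rot"],o["q"][5],o["opening"])
im=camera("wrist");cv2.imwrite("pics/w7.png",im);np.save("o7.npy",o)
print(rel(np.r_[P,.103],obs=o))
E
```

```text
18.9 [0.49825609 0.23854589 0.18195066] [ 1.79993540e+02 -1.41727091e-02  4.54898016e+01] 160.0941535905701 0.047012546046934306
(array([ 0.3,  1.1, 79. ]), 0)
```

View pics/w7.png

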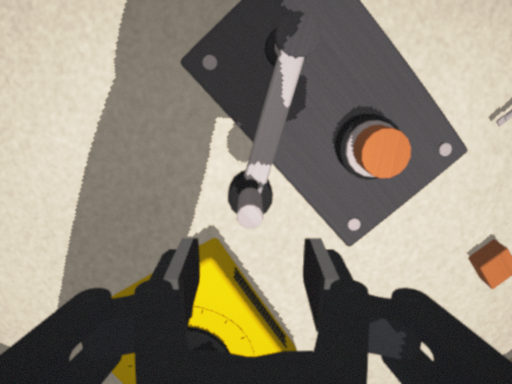

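The wrist view shows the peg top at (250,216), centred between the fingers, and the slug on the table at (384,152). I'll work out the descent and the arc.

```bash
python3 - <<'E'
from h import *
o=np.load("o7.npy",allow_pickle=True).item()
p=cast("wrist",[[250,216]],.134,o)[0];print("peg",p,rel(np.r_[p[:2],.103],obs=o))
a0=np.arctan2(*(p[:2]-V)[::-1]);a1=np.arctan2(*(T-V)[::-1]);print(np.degrees([a0,a1]),np.hypot(*(p[:2]-V)))
for k in range(11):
    a=a0+(a1-a0)*k/10
    print(k,rel(np.r_[V+.11*np.array([np.cos(a),np.sin(a)]),.103],obs=o)[0])
E
```

```text
peg [0.49952219 0.23998694 0.134     ] (array([ 1.9, -0.1, 79. ]), 0)
[-149.98126417  -92.20357886] 0.1088018088957952
0 [ 0.7 -0.4 79. ]
1 [-1.7 10.4 79. ]
2 [-3.  21.4 79. ]
3 [-3.2 32.5 79. ]
4 [-2.3 43.5 79. ]
5 [-0.2 54.4 79. ]
6 [ 2.9 65.1 79. ]
7 [ 7.  75.3 79. ]
8 [12.2 85.2 79. ]
9 [18.4 94.4 79. ]
10 [ 25.4 102.9  79. ]
```

Request:
send_rows(targets="1 0 40 0 115;1 0 65 0 115;1 0 79 0 115;1 0 79 0 115;1 0 79 0 187;1 0 79 0 187;1 0 79 0 187;1 0 79 0 187;-1 5 79 -2 187;-2 10 79 -3 187;-3 21 79 -6 187;-3 32 79 -9 187;-2 44 79 -12 187;0 54 79 -15 187;3 65 79 -18 187;7 75 79 -21 187;12 85 79 -24 187;12 85 79 -24 187;12 85 79 -24 187", newtons=20)

```text
time: 21.32
ee_pos: [0.567, 0.1881, 0.1027]
tcp_rot: [-180.0, 0.0, 69.5]
wrist_force: [-0.2, 0.8, -0.6]
opening: 0.0226
grasp_force: 0.0
```

```bash
python3 - <<'E'
from h import *
o=bot.get_obs();print(o["time"],o["ee_pos"],o["tcp_rot"][2],o["wrist_force"])
t=T-V;r=np.hypot(*t);a1=np.arctan2(t[1],t[0])
for dd in(-1,0,1,2,3,4,5,6,7,8):
    a=a1+dd/110*1.0*1
    print(dd,rel(np.r_[V+.11*np.array([np.cos(a),np.sin(a)]),.103],obs=o)[0])
E
```

```text
21.325 [0.56695309 0.18812765 0.10273894] 69.46809990947123 [-0.16448546  0.82240148 -0.64763518]
-1 [ 4.2 21.4 -0.3]
0 [ 4.5 22.4 -0.3]
1 [ 4.8 23.3 -0.3]
2 [ 5.2 24.3 -0.3]
3 [ 5.5 25.2 -0.3]
4 [ 5.8 26.2 -0.3]
5 [ 6.2 27.1 -0.3]
6 [ 6.6 28.  -0.3]
7 [ 6.9 29.  -0.3]
8 [ 7.3 29.9 -0.3]
```

Request:
send_rows(targets="2 10 0 -4 187;4 18 0 -8 187;5 23 0 -10 187;5.5 25 0 -10 187;5.5 25 0 -10 187;5.5 25 0 -10 187")

```text
time: 22.08
ee_pos: [0.5923, 0.1846, 0.1029]
tcp_rot: [180.0, 0.0, 79.5]
wrist_force: [0.2, 0.2, 0.1]
opening: 0.0228
grasp_force: 0.1
```

Request:
send_rows(targets="0 1 0 0 187;0 1 0 0 187;0 2 0 0 187;0 2 0 0 187")

```text
time: 22.58
ee_pos: [0.5926, 0.1846, 0.1027]
tcp_rot: [-179.8, 0.0, 79.6]
wrist_force: [-10.5, 1.7, 5.0]
opening: 0.023
grasp_force: 5.5
```

About 10 N of resistance with the peg over the table centre means the arm is at its stop. Release and lift.

Request:
send_rows(targets="0 0.5 0 0 115;0 0 0 0 115;0 0 0 0 115;0 0 0 0 115;0 0 -10 0 115;0 0 -40 0 115;0 0 -80 0 115;0 0 -110 0 115;-20 -40 -130 0 115;-50 -80 -140 0 115;-80 -120 -140 0 115;-80 -120 -140 0 115;-80 -120 -140 0 115;-80 -120 -140 0 115")

```text
time: 24.32
ee_pos: [0.4627, 0.1276, 0.2427]
tcp_rot: [-180.0, -0.0, 79.5]
wrist_force: [-0.2, -0.4, 0.5]
opening: 0.0468
grasp_force: 0.0
```

```bash
python3 - <<'E'
from h import *
o=bot.get_obs();print(o["time"],o["ee_pos"],o["wrist_force"])
im=camera("top");im2=camera("side")
a=cv2.resize(im[120:240,90:350],None,fx=3,fy=3,interpolation=cv2.INTER_CUBIC)[:, :780]
b=cv2.resize(im2[120:200,170:430],None,fx=3,fy=3,interpolation=cv2.INTER_CUBIC)[:,:780]
cv2.imwrite("pics/end.png",np.vstack([a,b])[:600])
E
```

```text
24.325 [0.46272141 0.12762143 0.2427193 ] [-0.18902871 -0.42661672  0.52768516]
```

View pics/end.png

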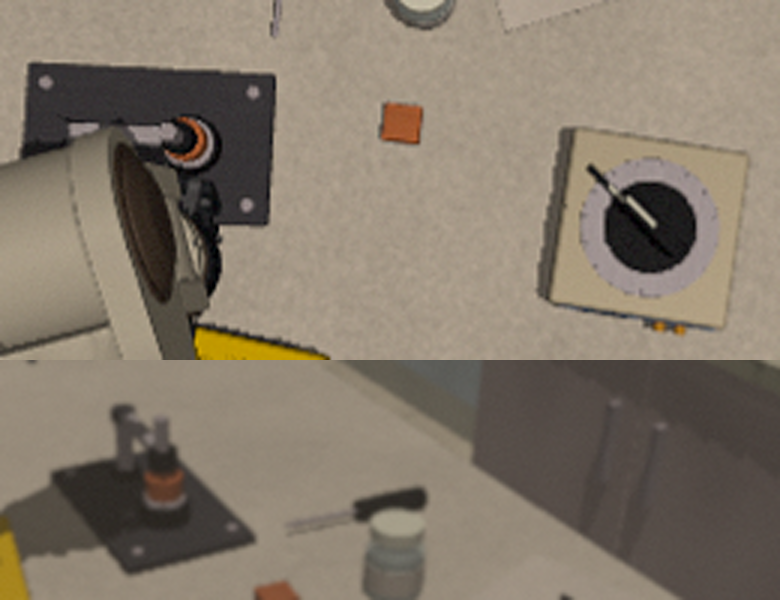

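The picture shows the probe head over the slug at (187,140), the pointer in line with the index bar at (597,175), the square block at (402,123), and the jar and screwdriver undisturbed. The robot is clear, so I'm handing in.

```bash
python3 -c "
from workcell import ticket
print(ticket.job_done())"
```

```text
the job is handed in; nothing more can be done
None
```

The job is done and handed in at about 24 s of the 72 s allowed: the slug stands about 1.5 mm off the table's centre by camera measurement, the dial pointer lines up with the index bar, and the probe arm is against its stop; I never moved the square block, jar or screwdriver.

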